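# Shut off the pump and open a relief fitting of unknown thread

### The job

Relieve the injector test line before the next strip-down: first switch the pump off by flipping the bat toggle on the grey switch box over its centre to the opposite side, then open the brass crossbar fitting on the steel manifold by a good quarter turn. Nobody knows whether its thread is right- or left-handed, so feel which way it gives, turn it that way and let go. Leave all the loose things on the bench where they are.

Things in the scene. Friction and masses are not known exactly. Their poses are not given: they have to be found in the camera images.
- switch_box: Grey pump switch box, 110 x 110 mm, 70 mm high, fixed to the bench; origin under its centre. The bat toggle stands in the middle of its top; besides it only a fuse cap and a lamp lens, up to 6 mm high, stand 38 mm to either side. Box and manifold may stand in either of two areas, left or right, turned up to 1 rad.
- toggle_pivot (a point): Pivot of the bat toggle, 4 mm above the middle of the box top (74 mm above the bench). Its x axis is level and points to the side the toggle leans to at the start (ON); the toggle swings in this frame's x-z plane.
- toggle_tip (a point): Tip of the steel bat toggle, 43 mm from the pivot; the bat is 6 mm thick at the root and 11 mm near the tip.
- toggle (a joint): Lean of the toggle in rad: +0.42 = ON (start), 0 = upright, -0.42 = OFF. Over-centre: pushed past upright it snaps to the other side by itself and stays; a sideways push of about 1 to 2 N near the tip moves it.
- manifold: Steel manifold block, 110 x 110 mm, 60 mm high, fixed to the bench; origin under its centre. The brass relief fitting stands in the middle of its top; nothing else rises above the top by more than 3 mm except a spindle nut (15 mm radius, to 65 mm above the bench). A flat pressure gauge (out to 124 mm along y) and a stub (85 mm along -y) stick out of its sides, lower than its top.
- fitting_grip (a point): Centre of the relief fitting's brass crossbar, on its upright turning axis, 90 mm above the bench. The bar is 64 mm long (this frame's x axis), 13 mm wide (y) and 18 mm high and turns with the fitting; under it is a collar of 13 mm radius, 73 to 81 mm above the bench.
- fitting (a joint): Turn of the fitting in rad, positive counter-clockwise from above; starts within 0.1 of zero. About 0.14 rad either way from zero is free play, with 0.1 N m drag. One way (unseen, it varies) it then stops hard: the tightening way. The other way it turns on with the same drag to a stop at 1.85 rad (either sign): this opens it. It stays where it is left.
- wrench_center (a point): Centre of the black nozzle wrench's shank, 155 mm long, 9 mm thick, flat on the bench. Bystander.
- cup_center (a point): Centre of the blue drip cup, 68 mm across, 50 mm high. Bystander.
- spare_center (a point): Centre of a small loose brass test fitting, 20 mm across, 34 mm high, standing on the bench. Bystander.
- jar_center (a point): Centre of a closed fluid jar, 64 mm across, 85 mm high. Bystander.
- screwdriver_grip (a point): Handle of a screwdriver flat on the bench, left side. Bystander.
- socket_center (a point): Centre of a steel sleeve lying on the bench, 22 mm thick, 80 mm long. Bystander. (Not listed: a clear spray booth 340 mm square and 300 mm high, fixed, more than 0.4 m to the right and over 0.5 m ahead of the base.)

How it is judged:
On the way, in this order (a step that is already met when the one before it is completed fails the run):
1. the toggle has been flipped over to OFF (value of joint toggle below -0.3 rad), for 0.2 s.
2. the fitting has been turned open, with the pump off (value of joint toggle below -0.3 rad and (value of joint fitting above 1.3 rad or value of joint fitting below -1.3 rad)), for 0.2 s.
At the end, for the whole second after the job is handed in: The toggle leans to the OFF side (beyond 0.3 rad past upright), the fitting stands at least 1.3 rad (75 degrees) from its middle position in the way that it gives, at rest (all of step 2 and velocity of joint fitting between -0.05 and 0.05 rad/s); the robot touches nothing.
It fails at once if a loose bystander was moved by more than 30 mm (distance of any of wrench_center, cup_center, spare_center, jar_center, screwdriver_grip, socket_center from where it was at the start of the episode above 0.03 m).
It also fails if it takes over 67 s, if anything falls off the work surface, if the arm or the gripper's body presses on something with over 40 N, if the wrist force passes 120 N, or if a joint passes its speed limit or range.

### The arm

A 7-joint arm with a two-finger parallel gripper is mounted at the origin on the work surface. World frame = base frame: x ahead of the robot, y to its left, z up, the work surface at z = 0. Lengths are in m, angles in rad, forces in N, time in s.
With the tool pointing down it reaches from about 0.425 to 0.875 m from the base axis. Payload 4.7 kg.
Tool frame: the origin (TCP) lies midway between the tips of the shut fingers; the grasp point (between the pads) lies 19 mm behind it; z points along the fingers, y is the direction in which the jaws open and shut (so a half turn about z gives the same grasp; the last joint's range is limited). The gripper opens to 87 mm and grips with 3 to 60 N. Pads are 19 mm wide; open, the fingers measure 117 mm over their backs; the gripper's body (75 mm by 190 mm) begins 51 mm behind the grasp point.
Start: joints at [1.19, 0.321, -0.07, 1.45, 0.023, 1.371, -0.057], TCP at [0.25, -0.6, 0.223] pointing down, gripper open.
Joint ranges: [-2.86, 2.86], [-0.3, 2.09], [-1.38, 1.24], [0.06, 2.45], [-1.56, 4.7], [0.09, 2.05], [-2.69, 2.69]. Speed limits (rad/s): [2.57, 2.57, 3.14, 3.14, 3.14, 3.14, 3.14].

### API

Orientations are given as [roll, pitch, yaw] about the fixed x, y, z axes, in that order (R = Rz(yaw) Ry(pitch) Rx(roll)).
In Python, from station import env gives the robot as it stands. The module is installed in compiled form; this text tells all that it offers.
- The arm moves only by the tool servo_tool, never from a script. Its argument "increments" is a list of rows, each a list of 4 numbers: the shift along the tool's x, y, z in cm, then the turn about the tool's z in units of 8 degrees (1.0 is 8 degrees). A call has exactly 8 rows; each row is the pose to reach, as a shift and turn from the pose measured when the call began, along the tool's axes at that moment; what a row does not reach only later rows make up. A row lasts 1/10 s, in which the tool goes at most 50 mm and 8.59 degrees, less where a joint would pass 70% of its speed; a pose out of reach is approached as far as the arm can. A call with a gripper value outside its range is refused whole. "fingers" is the finger opening in cm, from 0 to 8.7, set as the call begins (left out, the last holds). The fingers move at their own pace and stop on an object; the grip force is fixed at half the most. Time passes only in rows, so rows that repeat a pose let the fingers close, or fill a call up. It gives the time, the measured TCP pose, the force and the opening at its end, in the units of the state.
- env.get_state(): the state, without advancing time (a new reading comes with each control period).
- env.grab_frame(name): name is "scene" or "top" or "wrist"; returns the picture (400x640x3 uint8, red, green, blue); there is no depth.
- env.camera_params(name): a dict with "fx", "fy", "cx", "cy" (pixels), "k1" (the pictures are not rectified: a ray, as slopes to the right and down, at radius r is drawn at 1 + k1 r^2 times it, then the intrinsics apply), "position" and "rotation" of the camera in the world. Camera axes: x right, y up, looking along -z (the intrinsics and any distortion apply to the point x, -y, -z); pixel columns grow to the right and rows downward; lengths in m; the calibration is good to about 2 mm. A picture is of the moment at which its call begins: read the wrist's pose just before it. camera_params takes no time and is no camera call; for the wrist camera it gives the pose at the moment of the call.
- env.job_done(): hands the job in, once; it reports no verdict.
The state is a dict: "clock": time; "joints": joint angles; "joint_velocities": joint speeds; "tau": joint torques, N m; "ee_pos": TCP position; "eef_rot": TCP orientation; "ft_force": force on the tool from outside, world axes, zero at the start; "moment": the same for the moment, N m; "opening": finger opening in m.
Only numpy, scipy, OpenCV 4.12 (cv2) and the standard library are available. Lean on these libraries where they do the work, as an engineer would, in place of code of your own. Each camera call takes 0.05 s, during which the arm holds its last target.

## Working session

There is one attempt and no reset: what is moved stays moved. The work goes in short steps, Python scripts to look and compute and a tool call to move; the robot and the scene stay as the last step left them, time stands still between calls to the robot, and variables do not carry over. Pictures are saved under pics/ and viewed, and the job is handed in when it is done.

Besides the shell and the picture viewer there is one more tool, called in YAML: its name, and indented under it one key for each argument. servo_tool: Moves the arm, as the interface text tells. Its arguments: {"type":"object","properties":{"increments":{"type":"array"},"fingers":{"type":"number"}},"required":["increments"]}

```bash
mkdir -p pics; ls; python3 - <<'E'
from station import env
import cv2
s=env.get_state()
for k,v in s.items(): print(k,v)
for n in ["scene","top"]:
    print(n,env.camera_params(n))
    cv2.imwrite(f"pics/{n}0.png",env.grab_frame(n)[:,:,::-1])
E
```

```text
pics
clock 0.0
joints [ 1.19014387  0.32182678 -0.07007492  1.45165033  0.02261647  1.37080603
 -0.05692589]
joint_velocities [ 0.00023751 -0.00079603 -0.00116177 -0.00011178 -0.00131523  0.00086291
  0.00077195]
tau [-1.29582400e-03 -4.91276908e+01 -4.04449292e-01 -3.12530065e+01
 -6.39346079e-02  4.36358177e-02  1.51313980e-04]
ee_pos [ 0.24970945 -0.59952937  0.22147138]
eef_rot [-3.13969256e+00  1.16940643e-04  3.94750676e-01]
ft_force [-0.78205164  0.21683762 -0.00303248]
moment [ 0.00943638  0.01116652 -0.00230044]
opening 0.08730233394301522
scene {'fx': 362.7722606872924, 'fy': 362.7722606872924, 'cx': 326.2614977245623, 'cy': 198.12335583097357, 'k1': 0.014204436160217377, 'position': array([ 1.24007236, -0.17196042,  0.54558144]), 'rotation': array([ 1.0020312 , -0.00587694,  1.31666424])}
top {'fx': 512.1315877969109, 'fy': 512.1315877969109, 'cx': 324.202216432038, 'cy': 199.86170684180684, 'k1': -0.02785766653177938, 'position': array([0.30442509, 0.02537895, 1.54915926]), 'rotation': array([ 0.17419892, -0.02352717, -1.54040121])}
```

View pics/scene0.png

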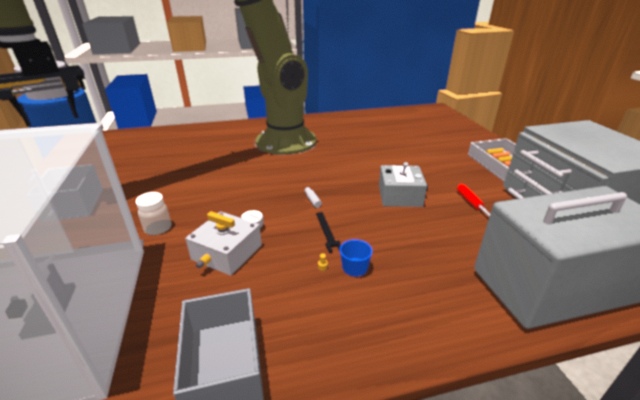

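View pics/top0.png

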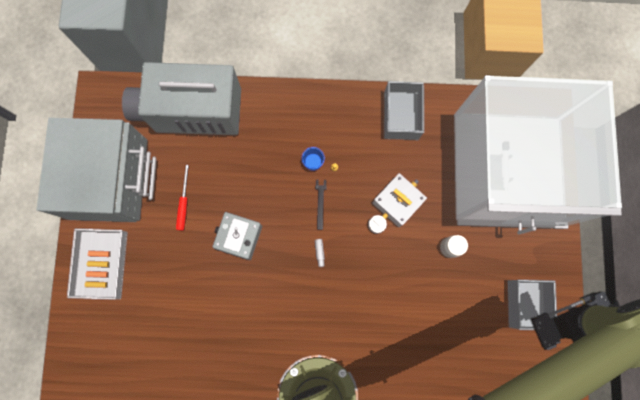

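The top view shows the switch box at about (237,235) and the manifold at about (400,199). The bystanders lie between them. The arm is at lower right. Next I'll set up ray casting and zoom in.

```bash
cat > h.py <<'E'
import numpy as np, cv2
from scipy.spatial.transform import Rotation as R
def rot(p): return R.from_euler('xyz',p['rotation']).as_matrix()
def ray(p,u,v):
    x=(u-p['cx'])/p['fx']; y=(v-p['cy'])/p['fy']
    d=np.array([x,y])
    for _ in range(20):
        d=np.array([x,y])/(1+p['k1']*(d@d))
    return np.array(p['position']), rot(p)@np.array([d[0],-d[1],-1.])
def onz(p,u,v,z):
    o,d=ray(p,u,v); return o+d*(z-o[2])/d[2]
def tri(r1,r2):
    (o1,d1),(o2,d2)=r1,r2
    d1=d1/np.linalg.norm(d1); d2=d2/np.linalg.norm(d2)
    t=np.linalg.lstsq(np.c_[d1,-d2],o2-o1,rcond=None)[0]
    a=o1+t[0]*d1;b=o2+t[1]*d2
    return (a+b)/2,np.linalg.norm(a-b)
def proj(p,X):
    c=rot(p).T@(np.array(X)-p['position']); x=c[0]/-c[2]; y=-c[1]/-c[2]
    k=1+p['k1']*(x*x+y*y); return p['cx']+p['fx']*x*k, p['cy']+p['fy']*y*k
E
python3 - <<'E'
from station import env
from h import *
p=env.camera_params('top'); s=env.camera_params('scene')
print('base proj',proj(p,[0,0,0]),proj(s,[0,0,0]))
t=cv2.imread('pics/top0.png'); q=cv2.imread('pics/scene0.png')
def crop(im,u,v,w,f): return cv2.resize(im[v-w:v+w,u-w:u+w],None,fx=f,fy=f,interpolation=cv2.INTER_CUBIC)
a=np.hstack([crop(t,237,235,32,6),crop(t,400,199,32,6)])
b=np.hstack([crop(q,403,182,32,6),crop(q,225,235,32,6)])
cv2.imwrite('pics/crop_t.png',a);cv2.imwrite('pics/crop_s.png',b)
print(onz(p,237,235,.07),onz(p,400,199,.06))
E
```

```text
base proj (np.float64(317.16135063432205), np.float64(396.8710657576331)) (np.float64(286.06296441931886), np.float64(141.08049325448548))
[0.45399336 0.24726133 0.07      ] [ 0.57786783 -0.22638195  0.06      ]
```

View pics/crop_t.png

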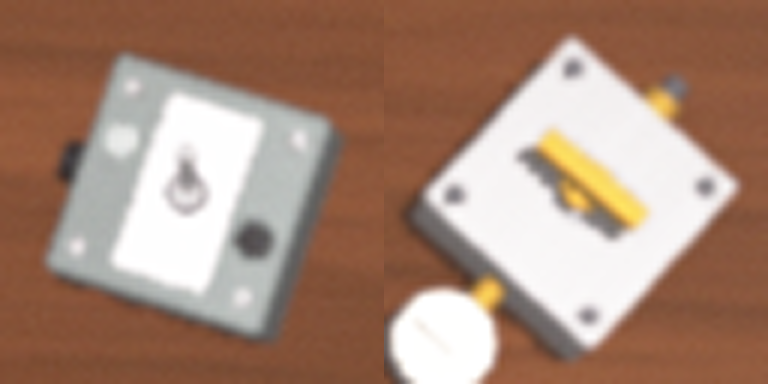

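View pics/crop_s.png

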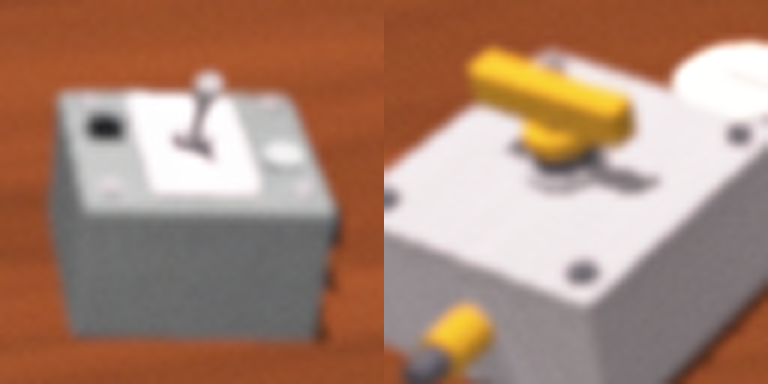

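```bash
cat > m.py <<'E'
from h import *
import pickle
E
python3 - <<'E'
from station import env
from h import *
p=env.camera_params('top'); s=env.camera_params('scene')
T=cv2.imread('pics/top0.png')
# box corners
C=[(120,57),(338,125),(265,332),(48,262)]
W=[onz(p,205+(c[0]+.5)/6-.5,203+(c[1]+.5)/6-.5,.07) for c in C]
print(np.round(W,4)); W=np.array(W); c=W.mean(0); print('c',c)
print('sides',[np.linalg.norm(W[i]-W[i-1]) for i in range(4)])
e1=(W[1]+W[2]-W[0]-W[3]); e2=(W[0]+W[1]-W[2]-W[3]); 
a1=np.arctan2(e1[1],e1[0]);a2=np.arctan2(e2[1],e2[0]); print('ang',a1,a2)
a=a2
piv=c.copy(); piv[2]=.074
for sg in (1,-1):
    tip=piv+.043*np.array([np.sin(.42)*np.cos(a)*sg,np.sin(.42)*np.sin(a)*sg,np.cos(.42)])
    u,v=proj(p,tip); us,vs=proj(s,tip); print(sg,tip,'topcrop',(u-205)*6,(v-203)*6,'scenecrop',(us-371)*6,(vs-150)*6)
u,v=proj(p,piv);us,vs=proj(s,piv);print('piv',(u-205)*6,(v-203)*6,(us-371)*6,(vs-150)*6)
# manifold
C=[(572,37),(740,185),(588,350),(422,193)]
W=np.array([onz(p,368+(c[0]-384+.5)/6-.5,167+(c[1]+.5)/6-.5,.06) for c in C]);c=W.mean(0)
print(W,'c',c,[np.linalg.norm(W[i]-W[i-1]) for i in range(4)])
e1=(W[1]+W[2]-W[0]-W[3]);e2=(W[0]+W[1]-W[2]-W[3]);print(np.arctan2(e1[1],e1[0]),np.arctan2(e2[1],e2[0]))
# bar
hsv=cv2.cvtColor(T,cv2.COLOR_BGR2HSV)
m=cv2.inRange(hsv,(18,120,150),(32,255,255)); m2=np.zeros_like(m); m2[185:207,386:418]=m[185:207,386:418]
n,l,st,ce=cv2.connectedComponentsWithStats(m2); print(st[1:],ce[1:])
i=1+np.argmax(st[1:,4]); ys,xs=np.where(l==i)
P=np.array([onz(p,x,y,.099)[:2] for x,y in zip(xs,ys)]); 
(cx,cy),sz,an=cv2.minAreaRect((P*1000).astype(np.float32)); print('bar',cx,cy,sz,an)
w,V=np.linalg.eigh(np.cov(P.T)); print(P.mean(0),V[:,1],np.arctan2(V[1,1],V[0,1]),np.sqrt(w*12))
E
```

```text
[[0.5196 0.2873 0.07  ]
 [0.49   0.18   0.07  ]
 [0.3892 0.2098 0.07  ]
 [0.4192 0.3154 0.07  ]]
c [0.45451353 0.24812447 0.07      ]
sides [np.float64(0.104288883806794), np.float64(0.11126101329427593), np.float64(0.10506250534923699), np.float64(0.10982870383143406)]
ang -1.843682879187515 -0.2799962996810712
1 [0.47136441 0.243279   0.11326282] topcrop 189.40032225692005 145.6125681663525 scenecrop 204.9912746050311 78.18484840773311
-1 [0.43766266 0.25296995 0.11326282] topcrop 164.3339876413267 216.63403528866712 scenecrop 192.71712393702637 42.49206199975663
piv 189.0658106442218 189.98099433516086 188.15783100156386 138.21176757910297
[[ 0.65760344 -0.22277193  0.06      ]
 [ 0.58543407 -0.30676777  0.06      ]
 [ 0.50059163 -0.23143289  0.06      ]
 [ 0.57593558 -0.14878968  0.06      ]] c [ 0.57989118 -0.22744057  0.06      ] [np.float64(0.11019533930524396), np.float64(0.11074167259627483), np.float64(0.1134618220459653), np.float64(0.11183296005017304)]
-2.2953891290461614 -0.7310133775076102
[[414 185   3   1   3]
 [394 189  17  16 103]] [[415.         185.        ]
 [401.63106796 197.0776699 ]]
bar 573.97021484375 -223.17684936523438 (57.364261627197266, 21.56905174255371) 50.2828483581543
[ 0.57652884 -0.22449022] [0.63787782 0.77013758] 0.8790568040228234 [0.01790748 0.05372268]
```

The toggle tip triangulates consistently: it leans toward world yaw of about -0.28, with the tip at about (0.471, 0.243, 0.113). The manifold is at about (0.580, -0.227), and its bar lies at a yaw of about 0.85. Next I'll work out the increments.

```bash
cat > inc.py <<'E'
import sys
from station import env
from h import *
def inc(t,yaw):
    s=env.get_state(); M=R.from_euler('xyz',s['eef_rot']).as_matrix()
    d=M.T@(np.array(t)-s['ee_pos'])*100
    cur=np.arctan2(M[1,0],M[0,0]); dy=(yaw-cur+np.pi)%(2*np.pi)-np.pi
    print('clk',round(s['clock'],2),'pos',s['ee_pos'].round(4),'rpy',s['eef_rot'].round(3),'F',s['ft_force'].round(1),'M',s['moment'].round(2),'op',round(s['opening'],4),'j',s['joints'].round(2))
    print('inc cm',d.round(2),'turn',round(-np.degrees(dy)/8,2))
if __name__=='__main__': a=list(map(float,sys.argv[1:])); inc(a[:3],a[3])
E
python3 inc.py .45 -.3 .25 1.1
```

```text
clk 0.1 pos [ 0.2498 -0.5996  0.2216] rpy [-3.14   0.     0.395] F [ 0.1 -0.2 -0.2] M [ 0.03 -0.05 -0.02] op 0.087 j [ 1.19  0.32 -0.07  1.45  0.02  1.37 -0.06]
inc cm [ 30.   -19.95  -2.81] turn -5.05
```

servo_tool:
  increments:
    - [3.6,-2.4,-0.4,-0.6]
    - [7.4,-5,-0.8,-1.3]
    - [11.2,-7.4,-1.2,-1.9]
    - [15,-10,-1.6,-2.5]
    - [18.8,-12.4,-2,-3.1]
    - [22.5,-15,-2.4,-3.8]
    - [26.2,-17.5,-2.8,-4.4]
    - [30,-20,-2.8,-5]
  fingers: 0

```text
clock: 0.9
ee_pos: [0.4505, -0.2981, 0.2503]
eef_rot: [-3.141, -0.001, 1.096]
ft_force: [0.7, -0.3, 0.5]
opening: 0.0311
```

```bash
python3 inc.py .53 -.02 .25 2.0
```

```text
clk 0.9 pos [ 0.4505 -0.2981  0.2503] rpy [-3.141e+00 -1.000e-03  1.096e+00] F [ 0.7 -0.3  0.5] M [-0.04 -0.14  0.02] op 0.0311 j [ 0.88  0.09 -0.37  1.67  0.03  1.38  0.03]
inc cm [28.37 -5.64  0.05] turn -6.47
```

servo_tool:
  increments:
    - [3.6,-0.7,0,-0.8]
    - [7.1,-1.4,0,-1.6]
    - [10.6,-2.1,0,-2.4]
    - [14.2,-2.8,0,-3.2]
    - [17.8,-3.5,0,-4]
    - [21.3,-4.2,0,-4.8]
    - [24.9,-4.9,0,-5.6]
    - [28.4,-5.6,0,-6.5]

```text
clock: 1.7
ee_pos: [0.5304, -0.0184, 0.2502]
eef_rot: [-3.141, -0.001, 2.008]
ft_force: [0.8, -0.2, -0.8]
opening: 0.0001
```

```bash
python3 inc.py .518 .229 .22 2.86
```

```text
clk 1.7 pos [ 0.5304 -0.0184  0.2502] rpy [-3.141e+00 -1.000e-03  2.008e+00] F [ 0.8 -0.2 -0.8] M [-0.02 -0.16 -0.  ] op 0.0001 j [ 0.6   0.09 -0.66  1.68  0.06  1.38  0.38]
inc cm [22.93  9.37  3.04] turn -6.1
```

servo_tool:
  increments:
    - [3,1.2,0.4,-0.8]
    - [5.9,2.4,0.8,-1.6]
    - [8.8,3.6,1.2,-2.4]
    - [11.7,4.8,1.6,-3.2]
    - [14.6,6,2,-4]
    - [17.5,7.2,2.4,-4.8]
    - [20.4,8.4,2.8,-5.5]
    - [22.9,9.4,3,-6.1]

```text
clock: 2.5
ee_pos: [0.5177, 0.2304, 0.2197]
eef_rot: [3.141, -0.002, 2.865]
ft_force: [-0.0, -0.5, -0.1]
opening: 0.0006
```

```bash
python3 - <<'E'
from station import env
from h import *
p=env.camera_params('wrist'); print(p)
cv2.imwrite("pics/w1.png",env.grab_frame('wrist')[:,:,::-1])
print([np.round(proj(p,x),1) for x in ([.4545,.248,.07],[.4714,.2433,.113],[.4376,.253,.113],[.4545,.248,.074])])
E
python3 inc.py .518 .229 .097 2.86
```

```text
{'fx': 327.85561679643695, 'fy': 327.85561679643695, 'cx': 326.51850446539817, 'cy': 205.83986601695156, 'k1': 0.004850840512588189, 'position': array([0.4435528 , 0.25152157, 0.38160335]), 'rotation': array([-2.83792908e-01,  1.03475381e-04,  1.29301740e+00])}
[array([326.1, 123.2]), array([326.2, 147.5]), array([326.3, 102. ]), array([326.1, 123.3])]
clk 2.55 pos [0.5161 0.2358 0.2197] rpy [ 3.137e+00 -3.000e-03  2.874e+00] F [-0.5  3.2 -0.2] M [ 0.33 -0.02  0.02] op 0.0006 j [ 0.31  0.25 -0.9   1.64  0.19  1.35  0.68]
inc cm [-0.41 -0.65 12.27] turn 0.1
```

View pics/w1.png

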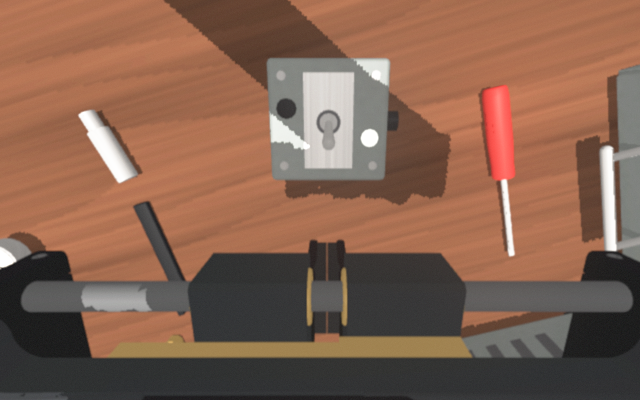

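The wrist picture shows the toggle root at (328,122) and its tip at about (328,145), both where the model predicted. The lean toward the fingers is confirmed, so I'll descend on the ON side.

servo_tool:
  increments:
    - [-0.4,-0.6,1.5,0]
    - [-0.4,-0.6,3.5,0]
    - [-0.4,-0.6,6,0]
    - [-0.4,-0.6,8.5,0]
    - [-0.4,-0.6,10.5,0]
    - [-0.4,-0.6,12,0]
    - [-0.4,-0.6,12.2,0]
    - [-0.4,-0.6,12.2,0]

```text
clock: 3.35
ee_pos: [0.5181, 0.2288, 0.0974]
eef_rot: [3.138, -0.004, 2.873]
ft_force: [0.2, 1.0, 0.4]
opening: 0.0005
```

```bash
python3 inc.py .456 .2476 .097 2.86; python3 inc.py .445 .2508 .097 2.86
```

```text
clk 3.35 pos [0.5181 0.2288 0.0974] rpy [ 3.138 -0.004  2.873] F [0.2 1.  0.4] M [ 0.1  -0.14 -0.02] op 0.0005 j [ 0.27  0.36 -0.86  1.79  0.29  1.13  0.62]
inc cm [6.48 0.16 0.06] turn 0.09
clk 3.35 pos [0.5181 0.2288 0.0974] rpy [ 3.138 -0.004  2.873] F [0.2 1.  0.4] M [ 0.1  -0.14 -0.02] op 0.0005 j [ 0.27  0.36 -0.86  1.79  0.29  1.13  0.62]
inc cm [7.63 0.17 0.07] turn 0.09
```

servo_tool:
  increments:
    - [1.2,0.1,0,0]
    - [2.4,0.2,0,0]
    - [3.4,0.2,0,0]
    - [4.2,0.2,0,0]
    - [5,0.2,0,0]
    - [5.6,0.2,0,0]
    - [6,0.2,0,0]
    - [6,0.2,0,0]

```text
clock: 4.15
ee_pos: [0.4597, 0.2468, 0.0973]
eef_rot: [3.139, -0.005, 2.873]
ft_force: [-0.1, 0.1, -0.3]
opening: 0.0005
```

servo_tool:
  increments:
    - [-1,0,0,0]
    - [-2,0,0,0]
    - [-3.5,0,-1.5,0]
    - [-5,0,-5,0]
    - [-6,0,-8,0]
    - [-6,0,-11,0]
    - [-6,0,-12,0]
    - [-6,0,-12,0]

```text
clock: 4.95
ee_pos: [0.5194, 0.2305, 0.2181]
eef_rot: [3.137, -0.003, 2.872]
ft_force: [-0.4, 0.2, 0.4]
opening: 0.0005
```

```bash
python3 - <<'E'
from station import env
from h import *
p=env.camera_params('wrist')
cv2.imwrite("pics/w2.png",env.grab_frame('wrist')[:,:,::-1])
cv2.imwrite("pics/s2.png",cv2.resize(env.grab_frame('scene')[120:250,330:490,::-1],None,fx=4,fy=4))
print([np.round(proj(p,x),1) for x in ([.4545,.248,.074],[.4714,.2433,.113],[.4376,.253,.113])])
E
python3 inc.py .578 -.02 .25 2.0
```

```text
[array([325.3, 121.7]), array([325.4, 145.8]), array([325.7,  99.9])]
clk 5.05 pos [0.5177 0.2299 0.2157] rpy [ 3.14  -0.006  2.873] F [-0.6  0.1 -0.2] M [ 0.11 -0.15  0.01] op 0.0006 j [ 0.31  0.25 -0.9   1.65  0.19  1.35  0.69]
inc cm [-12.42 -22.49  -3.56] turn 6.25
```

View pics/w2.png

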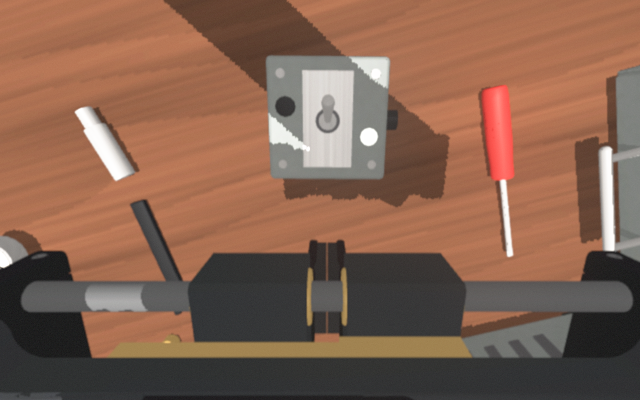

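View pics/s2.png

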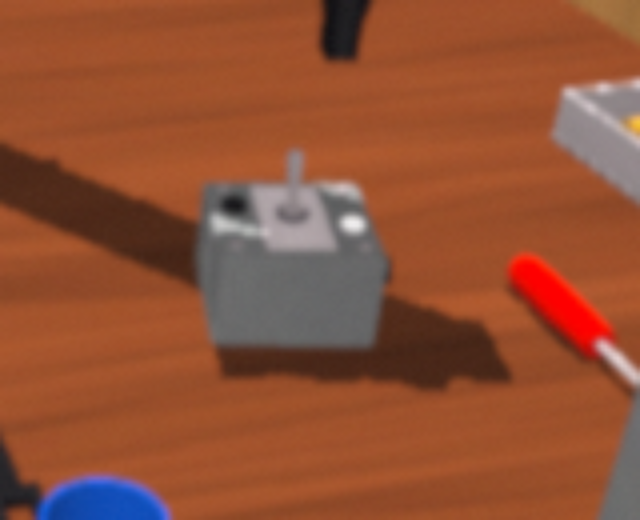

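Toggle is OFF: in the wrist picture the root is at (328,121) and the tip at (328,102), matching the predicted OFF position. Next I'll go to the manifold.

servo_tool:
  increments:
    - [-1.2,-3,-0.6,0.8]
    - [-2.6,-6,-1.2,1.6]
    - [-4.2,-9,-1.8,2.4]
    - [-5.8,-12,-2.4,3.2]
    - [-7.4,-15,-3,4]
    - [-9,-17.5,-3.4,4.8]
    - [-10.8,-20,-3.6,5.6]
    - [-12.4,-22.5,-3.6,6.2]
  fingers: 7

```text
clock: 5.85
ee_pos: [0.5774, -0.0216, 0.2487]
eef_rot: [-3.136, -0.007, 2.003]
ft_force: [0.1, 0.2, 1.3]
opening: 0.0567
```

```bash
python3 inc.py .555 -.22 .22 0.86
```

```text
clk 5.85 pos [ 0.5774 -0.0216  0.2487] rpy [-3.136 -0.007  2.003] F [0.1 0.2 1.3] M [ 0.06 -0.13 -0.  ] op 0.0567 j [ 0.56  0.22 -0.65  1.57  0.13  1.41  0.33]
inc cm [-17.09 -10.33   2.82] turn 8.19
```

```bash
python3 inc.py .536 -.276 .22 0.86
```

```text
clk 5.85 pos [ 0.5774 -0.0216  0.2487] rpy [-3.136 -0.007  2.003] F [0.1 0.2 1.3] M [ 0.06 -0.13 -0.  ] op 0.0567 j [ 0.56  0.22 -0.65  1.57  0.13  1.41  0.33]
inc cm [-21.38 -14.4    2.82] turn 8.19
```

servo_tool:
  increments:
    - [-3,-2,0.4,1.02]
    - [-6,-4,0.8,2.04]
    - [-9,-6,1.2,3.06]
    - [-12,-8,1.6,4.1]
    - [-15,-10,2,5.1]
    - [-18,-12,2.4,6.1]
    - [-20.5,-13.6,2.8,7.2]
    - [-21.4,-14.4,2.8,8.2]

```text
clock: 6.65
ee_pos: [0.5332, -0.2803, 0.2167]
eef_rot: [-3.129, 0.006, 0.847]
ft_force: [0.1, 0.8, 0.2]
opening: 0.0698
```

servo_tool:
  increments:
    - [0,0,0,0]
    - [0,0,0,0]
    - [0,0,0,0]
    - [0,0,0,0]
    - [0,0,0,0]
    - [0,0,0,0]
    - [0,0,0,0]
    - [0,0,0,0]

```text
clock: 7.45
ee_pos: [0.5332, -0.2802, 0.2167]
eef_rot: [-3.129, 0.006, 0.847]
ft_force: [0.6, 1.0, 0.7]
opening: 0.0699
```

```bash
python3 - <<'E'
from station import env
from h import *
import pickle
p=env.camera_params('wrist')
im=env.grab_frame('wrist')[:,:,::-1].copy()
cv2.imwrite("pics/w3.png",im); pickle.dump(p,open('p3.pkl','wb'))
print(np.round(proj(p,[.579,-.227,.09]),1))
hsv=cv2.cvtColor(im,cv2.COLOR_BGR2HSV)
m=cv2.inRange(hsv,(15,100,60),(35,255,255))
n,l,st,ce=cv2.connectedComponentsWithStats(m)
for i in range(1,n):
    if st[i,4]>60: print(st[i],ce[i])
E
python3 inc.py .579 -.227 .0845 0.86
```

```text
[327.4 117.5]
[315  79  22  79 584] [325.70547945 132.37671233]
[389 108  13   8  92] [395.0326087  111.11956522]
[258 110  12  15 154] [263.76623377 117.37662338]
[388 117  13  10  93] [393.83870968 121.76344086]
[166 268  27  58 802] [176.22568579 296.82668329]
[461 268  28  58 753] [476.75431607 296.98539177]
[ 261  336  362   22 6093] [453.9740686  348.38536025]
clk 7.5 pos [ 0.5332 -0.2802  0.2167] rpy [-3.129  0.006  0.847] F [ 0.5 -0.6 -0.6] M [-0.01 -0.04  0.  ] op 0.07 j [ 0.75  0.26 -0.37  1.56  0.1   1.36 -0.36]
inc cm [ 7.1   0.07 13.18] turn -0.09
```

View pics/w3.png

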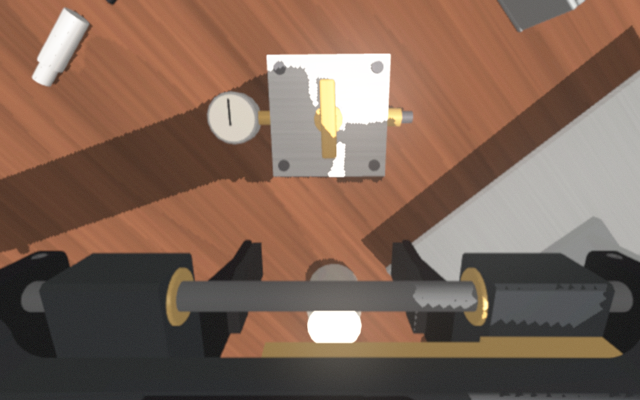

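```bash
python3 - <<'E'
from h import *
import pickle
p=pickle.load(open('p3.pkl','rb'))
im=cv2.imread('pics/w3.png')
cv2.imwrite('pics/w3c.png',cv2.resize(im[60:180,260:400],None,fx=5,fy=5,interpolation=cv2.INTER_CUBIC))
W=np.array([onz(p,u,v,.06) for u,v in [(266.5,54),(391,54),(386,177),(272,177)]]);print(W.round(4),W.mean(0))
for a,b in [((322,80),(322,158)),((335,80),(334.5,158)),((328,80),(328,158))]:
    A,B=onz(p,*a,.099),onz(p,*b,.099);d=A-B
    print(((A+B)/2).round(4),np.arctan2(d[1],d[0]),np.linalg.norm(d))
E
```

```text
[[ 0.5737 -0.1507  0.06  ]
 [ 0.6564 -0.2242  0.06  ]
 [ 0.5839 -0.3081  0.06  ]
 [ 0.4995 -0.2338  0.06  ]] [ 0.57838218 -0.22918644  0.06      ]
[ 0.5744 -0.2256  0.099 ] 0.8421256096967613 0.06211890143685546
[ 0.5823 -0.2326  0.099 ] 0.846796882261462 0.06208851776402968
[ 0.5781 -0.2289  0.099 ] 0.8474453740959987 0.06210439059298857
```

View pics/w3c.png

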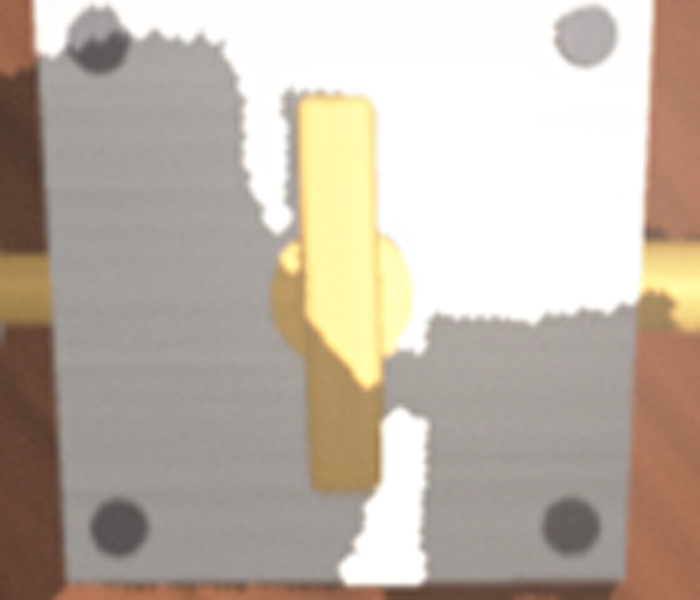

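The bar's centre is at about (0.579, -0.2285), its yaw is about 0.865, and its length measures 62 mm against 64 mm given, which agrees. Its middle in the picture is (328,119). Next I'll move over it and then descend.

```bash
python3 inc.py .579 -.2285 .125 0.865
```

```text
clk 7.5 pos [ 0.5332 -0.2802  0.2167] rpy [-3.129  0.006  0.847] F [ 0.5 -0.6 -0.6] M [-0.01 -0.04  0.  ] op 0.07 j [ 0.75  0.26 -0.37  1.56  0.1   1.36 -0.36]
inc cm [6.96 0.12 9.13] turn -0.13
```

servo_tool:
  increments:
    - [1.8,0,1,-0.1]
    - [3.6,0.1,2,-0.1]
    - [5.4,0.1,4,-0.1]
    - [7,0.1,6,-0.1]
    - [7,0.1,8,-0.1]
    - [7,0.1,9.1,-0.1]
    - [7,0.1,9.1,-0.1]
    - [7,0.1,9.1,-0.1]

```text
clock: 8.3
ee_pos: [0.5793, -0.2282, 0.1256]
eef_rot: [-3.129, 0.006, 0.861]
ft_force: [-0.5, -1.2, 0.5]
opening: 0.0701
```

```bash
python3 inc.py .579 -.2285 .085 0.865
```

```text
clk 8.3 pos [ 0.5793 -0.2282  0.1256] rpy [-3.129  0.006  0.861] F [-0.5 -1.2  0.5] M [-0.06 -0.01  0.01] op 0.0701 j [ 0.65  0.36 -0.4   1.62  0.15  1.2  -0.49]
inc cm [-0.02  0.04  4.06] turn -0.03
```

servo_tool:
  increments:
    - [0,0,0.8,0]
    - [0,0,1.8,0]
    - [0,0,2.8,0]
    - [0,0,3.6,0]
    - [0,0,4.05,0]
    - [0,0,4.05,0]
    - [0,0,4.05,0]
    - [0,0,4.05,0]

```text
clock: 9.1
ee_pos: [0.5792, -0.2281, 0.0855]
eef_rot: [-3.13, 0.005, 0.861]
ft_force: [-0.5, -0.4, 1.4]
opening: 0.0702
```

servo_tool:
  increments:
    - [0,0,0,0]
    - [0,0,0,0]
    - [0,0,0,0]
    - [0,0,0,0]
    - [0,0,0,0]
    - [0,0,0,0]
    - [0,0,0,0]
    - [0,0,0,0]
  fingers: 0.8

```text
clock: 9.9
ee_pos: [0.5792, -0.2281, 0.0855]
eef_rot: [-3.13, 0.005, 0.861]
ft_force: [0.7, -0.3, -0.2]
opening: 0.014
```

```bash
python3 inc.py .579 -.2285 .085 0.865
```

```text
clk 9.9 pos [ 0.5792 -0.2281  0.0855] rpy [-3.13   0.005  0.861] F [ 0.7 -0.3 -0.2] M [-0.06 -0.04 -0.05] op 0.014 j [ 0.65  0.4  -0.39  1.66  0.17  1.13 -0.5 ]
inc cm [-0.04  0.01  0.05] turn -0.03
```

servo_tool:
  increments:
    - [0,0,0,0]
    - [0,0,0,-0.2]
    - [0,0,0,-0.4]
    - [0,0,0,-0.6]
    - [0,0,0,-0.8]
    - [0,0,0,-1]
    - [0,0,0,-1.2]
    - [0,0,0,-1.3]
  fingers: 0.5

```text
clock: 10.7
ee_pos: [0.5788, -0.2279, 0.0855]
eef_rot: [-3.128, 0.003, 1.044]
ft_force: [-2.8, 3.0, 3.1]
opening: 0.0126
```

```bash
python3 inc.py .579 -.2285 .085 0.865
```

```text
clk 10.7 pos [ 0.5788 -0.2279  0.0855] rpy [-3.128e+00  3.000e-03  1.044e+00] F [-2.8  3.   3.1] M [ 0.37  0.68 -0.15] op 0.0126 j [ 0.67  0.4  -0.42  1.66  0.18  1.13 -0.33]
inc cm [-0.05  0.05  0.05] turn 1.28
```

servo_tool:
  increments:
    - [0,0,0,-0.1]
    - [0,0,0,-0.2]
    - [0,0,0,-0.3]
    - [0,0,0,-0.4]
    - [0,0,0,-0.5]
    - [0,0,0,-0.6]
    - [0,0,0,-0.7]
    - [0,0,0,-0.8]

```text
clock: 11.5
ee_pos: [0.5788, -0.2278, 0.0855]
eef_rot: [-3.128, 0.002, 1.157]
ft_force: [-3.6, 0.9, 2.1]
opening: 0.0129
```

```bash
python3 inc.py .579 -.2285 .085 0.865
```

```text
clk 11.5 pos [ 0.5788 -0.2278  0.0855] rpy [-3.128e+00  2.000e-03  1.157e+00] F [-3.6  0.9  2.1] M [ 0.34  0.61 -0.09] op 0.0129 j [ 0.69  0.41 -0.44  1.66  0.19  1.13 -0.22]
inc cm [-0.06  0.05  0.05] turn 2.09
```

There was no stop: it's well past the free play with only the drag (about 0.1 N m) and the jaws still at 13 mm. So counter-clockwise opens it, and I'll keep turning that way.

servo_tool:
  increments:
    - [0,0,0,-0.5]
    - [0,0,0,-1.1]
    - [0,0,0,-1.7]
    - [0,0,0,-2.3]
    - [0,0,0,-2.9]
    - [0,0,0,-3.5]
    - [0,0,0,-4.1]
    - [0,0,0,-4.7]

```text
clock: 12.3
ee_pos: [0.5783, -0.2278, 0.0855]
eef_rot: [-3.129, -0.007, 1.817]
ft_force: [-4.7, 2.1, 3.6]
opening: 0.0125
```

```bash
python3 inc.py .579 -.2285 .085 2.45
```

```text
clk 12.3 pos [ 0.5783 -0.2278  0.0855] rpy [-3.129 -0.007  1.817] F [-4.7  2.1  3.6] M [ 0.29  0.8  -0.11] op 0.0125 j [ 0.77  0.43 -0.55  1.65  0.24  1.15  0.4 ]
inc cm [-0.08  0.05  0.05] turn -4.53
```

servo_tool:
  increments:
    - [0,0,0,-0.6]
    - [0,0,0,-1.3]
    - [0,0,0,-2]
    - [0,0,0,-2.7]
    - [0,0,0,-3.4]
    - [0,0,0,-4]
    - [0,0,0,-4.5]
    - [0,0,0,-4.5]

```text
clock: 13.1
ee_pos: [0.5779, -0.228, 0.0855]
eef_rot: [-3.135, -0.014, 2.447]
ft_force: [-5.0, 1.4, 2.9]
opening: 0.0129
```

```bash
python3 inc.py .579 -.2285 .085 2.45
```

```text
clk 13.1 pos [ 0.5779 -0.228   0.0855] rpy [-3.135 -0.014  2.447] F [-5.   1.4  2.9] M [0.28 0.72 0.16] op 0.0129 j [ 0.86  0.45 -0.67  1.65  0.3   1.16  0.99]
inc cm [-0.11  0.04  0.05] turn -0.02
```

Now I'll open the jaws while holding still, then rise.

servo_tool:
  increments:
    - [0,0,0,0]
    - [0,0,0,0]
    - [0,0,0,0]
    - [0,0,0,0]
    - [0,0,0,0]
    - [0,0,0,0]
    - [0,0,0,0]
    - [0,0,0,0]
  fingers: 7

```text
clock: 13.9
ee_pos: [0.5779, -0.228, 0.0855]
eef_rot: [-3.135, -0.014, 2.447]
ft_force: [-0.4, 0.8, -0.7]
opening: 0.0661
```

servo_tool:
  increments:
    - [0,0,-1.5,0]
    - [0,0,-4,0]
    - [0,0,-7,0]
    - [0,0,-10,0]
    - [-3,0,-12,0]
    - [-6,0,-13,0]
    - [-7,0,-13,0]
    - [-7,0,-13,0]

```text
clock: 14.7
ee_pos: [0.634, -0.274, 0.2144]
eef_rot: [-3.136, -0.014, 2.446]
ft_force: [-0.5, -0.2, -0.7]
opening: 0.0702
```

```bash
python3 - <<'E'
from station import env
from h import *
p=env.camera_params('wrist')
im=env.grab_frame('wrist')[:,:,::-1].copy()
cv2.imwrite("pics/w4.png",im)
t=env.grab_frame('top')[:,:,::-1]; cv2.imwrite("pics/t4.png",t)
s=env.grab_frame('scene')[:,:,::-1]; cv2.imwrite("pics/s4.png",s)
print(np.round(proj(p,[.5785,-.2285,.099]),1))
for j in (0,1.57,1.6):
    a=.845+j; d=.032*np.array([np.cos(a),np.sin(a),0]); c=np.array([.5785,-.2285,.099]); print(j,np.round(proj(p,c+d),1),np.round(proj(p,c-d),1))
print(env.get_state()['ft_force'],env.get_state()['ee_pos'],env.get_state()['opening'])
E
```

```text
[326.6 118.8]
0 [365.6 119.9] [287.6 117.6]
1.57 [327.8  77. ] [325.4 157.9]
1.6 [326.6  77. ] [326.6 157.9]
[-0.18428449  0.06695658  0.01876646] [ 0.63280302 -0.27194928  0.2139646 ] 0.07004544706315523
```

View pics/w4.png

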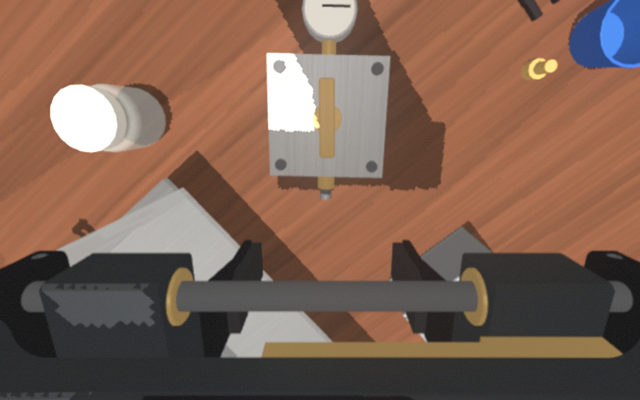

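View pics/t4.png

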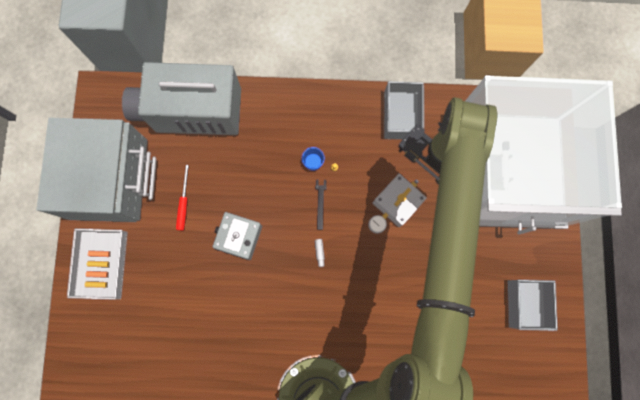

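View pics/s4.png

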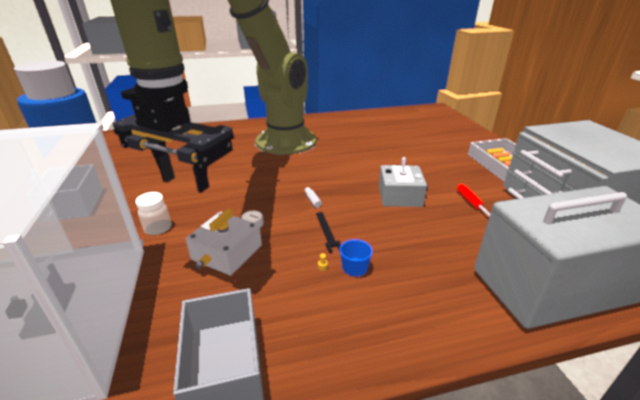

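In the wrist picture the bar runs from (327,78) to (327,157), which puts the fitting at about +1.59 rad. The toggle leans OFF in the top view, the bystanders look unmoved, and the wrist force is about 0. I'm handing in.

```bash
python3 - <<'E'
from station import env
s=env.get_state(); print(s['ft_force'].round(2),abs(s['joint_velocities']).max())
print(env.job_done())
E
```

```text
[-0.18  0.07  0.02] 0.006678316202331835
the job is handed in; nothing more can be done
None
```

The pump is switched off and the relief fitting is open. I handed the job in at about 15 s of the allowed 67 s.

- **Toggle:** I pushed the bat over centre with the shut fingers. The wrist camera right after showed its tip at the predicted OFF position, and the later top view agrees.
- **Fitting:** I gripped the crossbar and turned it counter-clockwise. It passed the free play with only about 0.1 N m of drag and no hard stop, so that is the opening way. I turned it to about +1.6 rad and let go. The picture afterwards puts it at about 1.59 rad; at least 1.3 was needed.
- **Last checks:** The wrist force was about 0 N and the arm was nearly still, with the tool about 13 cm above where it let go. The loose things looked unmoved by eye in the top and scene pictures; I did not measure them.

No check failed. The two estimates of the bar's centre, from the top and wrist cameras, differed by about 2 mm, and side forces while turning stayed near 5 N.

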